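# Set sprung tweezers to a hanging gap gauge

### The job

Hang the setting gauge by its wire loop on the hook of the stand, with its two marks facing the robot, and let go of it. Then pick up the sprung tweezers by their arms, point the tips at the two marks from about 3 cm in front of them without touching the gauge, and squeeze until the tip gap matches the marks, 12 mm apart; never pinch the tips shut, and leave the white funnel piece, the vial and the tape roll alone. Finish while still holding the tweezers there, steady at that gap.

Things in the scene. Friction and masses are not known exactly. Their poses are not given: they have to be found in the camera images.
- hook_seat (a point): Lowest point of the steel hook's saddle, on top of its 8 mm round wire, 200 mm above the work surface; the inside of the gauge's loop hangs here. Its x axis is level and points from the hook's open end back to the post. The upturned open end is 29 mm in front (-x) and reaches 22 mm above this point; behind, the wire rises 10 mm towards the post.
- hook_stand: Fixed hook stand; origin at the centre of the underside of its round foot (110 mm across). One upright post, 230 mm tall, 14 mm thick (22 mm at the collar where the hook starts). hook_seat lies 85 mm along its -x axis.
- gauge_tab (a point): Centre of the white upright grip tab on top of the loose setting gauge, 117 mm above its foot. Tab: 20 mm (x) by 10 mm (y), 34 mm high, standing on the loop's peak. Gauge axes: z up, -x the marked front, y its width.
- gauge_loop (a point): Inner top of the gauge's steel wire loop (6 mm wire, in the gauge's y-z plane, peaked in the middle, 42 mm wide inside at its widest), 97 mm above the foot, 20 mm below the tab's centre. The hook passes through along x; free height below this point 53 mm. It rests on the hook when hung. Axes as for gauge_tab.
- gauge_marks (a point): Middle between two upright black lines on the gauge's white front (-x) face: 24 mm above the foot, 93 mm below the tab's centre, about 127 mm above the work surface once hung. The lines are 12 mm apart, centre to centre: the wanted tip gap. Axes as for gauge_tab.
- gauge: The setting gauge, 134 mm tall, 0.1 to 0.18 kg, standing on its dark foot (30 x 50 x 8 mm); white plate 16 mm thick, 44 mm wide, its top 44 mm up; then the loop and the tab. Origin at the centre of the foot's underside, axes as for gauge_tab.
- tweezers_grip (a point): Middle between the arms of the steel sprung tweezers at the ribbed place to squeeze, half-way up their 10 mm height; 75 mm from the joined end, 90 mm from the tips, within 12 mm of the centre of weight. Axes: x to the tips, y right arm to left arm, z up. Outside width here 30 mm open, 22 mm at a 12 mm tip gap. Ribs run 15 mm either way along x.
- tweezers: Tweezers (0.046 kg, 165 mm long), lying on edge so that the arms move level. Origin 60 mm behind tweezers_grip, at the arms' pivot, on the underside; axes the same. A spring opens them: about 7 N on each arm at the ribs brings the 12 mm gap, where the arms are parallel, 22 mm wide outside from the pivot to 108 mm ahead. 1 mm less width at the ribs is 2 to 2.5 mm less at the tips.
- tweezers_tips (a point): Point midway between the two tips, 90 mm ahead of tweezers_grip (+x) and at the same height, axes the same.
- tweezers_left_tip (a point): Inner face of the left (+y) tip. The distance between the two tip points is the tip gap: 32 mm when open.
- tweezers_right_tip (a point): Inner face of the right (-y) tip.
- tweezers_left (a joint): How far each arm is squeezed, in rad (both arms move alike): 0 open (gap 32 mm), 0.067 at a gap of 12 mm, 0.098 nearly shut. Gap in mm is 32 - 300 x value.
- rest: Fixed grey instrument rest; origin under the centre of its base (150 x 72 x 8 mm), x along its length. Two cross bars (10 mm thick, 64 mm wide, 55 mm before and behind the centre) carry the tweezers 36 mm above the work surface; their end lips reach 41 mm. Between the bars fingers have room down to 8 mm. tweezers_grip lies about 5 mm from the centre towards -x.
- vial: White vial with a snap cap, 36 mm wide, 90 mm tall: leave it. Origin at the centre of its underside.
- adapter: White moulded funnel-shaped adapter, 45 mm wide, 45 mm tall: leave it. Origin at the centre of its underside.
- tape_roll: Roll of paper tape lying flat, 53 mm wide, 13 mm high: leave it. Origin at the centre of its underside.

How it is judged:
By the outcome, as a careful person would: the job done as asked, in the order asked, and still so for the second after the job is handed in, while the arm keeps its last pose, push and grip.
It also fails if it takes over 67 s, if anything falls off the work surface, if the arm or the gripper's body presses on something with over 40 N, if the wrist force passes 120 N, or if a joint passes its speed limit or range.

### The arm

A 6-joint arm with a two-finger parallel gripper is mounted at the origin on a cart in front of the work surface, level with it; the furniture and walls round the work are solid. World frame = base frame: x ahead of the robot, y to its left, z up, the work surface at z = 0. Lengths are in mm, angles in rad, forces in N, time in s.
With the tool pointing down it reaches from about 400 to 925 mm from the base axis. Payload 12.5 kg.
Tool frame: the origin (TCP) lies at the very end of the fingers, on their centre line; the grasp point (between the pads) lies 19 mm behind it; z points along the fingers, y is the direction in which the jaws open and shut (so a half turn about z gives the same grasp; the last joint's range is limited). The gripper opens to 95 mm and grips with 3 to 60 N. Pads are 20 mm wide; open, the fingers measure 119 mm over their backs; the gripper's body (75 mm by 180 mm) begins 59 mm behind the grasp point.
Start: joints at [-1.403, 0.491, 1.559, -0, 1.092, -0.106], TCP at [169.017, -601.731, 214.661] pointing down, gripper open.
Joint ranges: [-3.1, 3.1], [-0.84, 2.19], [0.05, 2.79], [-1.13, 4.28], [0.06, 2.93], [-2.69, 2.69]. Speed limits (rad/s): [2.22, 2.22, 2.79, 3.14, 3.14, 3.14].

### API

Orientations are given as [roll, pitch, yaw] about the fixed x, y, z axes, in that order (R = Rz(yaw) Ry(pitch) Rx(roll)).
In Python, from cell import env, read_camera, get_calibration gives the robot as it stands.
- The arm moves only by the tool arm_command, never from a script. Its argument "targets" is a list of rows, each a list of 3 entries, a list of its own where there are three numbers: the turn, a rotation vector about the tool's x, y, z in rad, then the shift along the tool's x, y, z in m, then the closure in counts, from 0 (fully open) to 255 (shut). In form: [[[rx, ry, rz], [tx, ty, tz], fingers], ...]. A call has 1 to 8 rows; each row is the pose to reach, as a shift and turn from the pose commanded when the call began, along the tool's axes at that moment; what a row does not reach only later rows make up. A row lasts 1/10 s, in which the tool goes at most 50 mm and 8.59 degrees, less where a joint would pass 70% of its speed; a pose out of reach is approached as far as the arm can. A call with a gripper value outside its range is refused whole. The fingers move at their own pace and stop on an object; the grip force is fixed at half the most. Time passes only in rows, so rows that repeat a pose let the fingers close. It gives the time, the measured TCP pose, the force and the opening at its end, in the units of the state.
- env.state(): the state, without advancing time (a new reading comes with each control period).
- read_camera(name): name is "side" or "top"; returns (picture, depth): 480x640x3 uint8, blue, green, red; 480x640 float32, mm along the optical axis (not along the pixel's ray), 0 where there is no reading.
- get_calibration(name): a dict with "vfov" (degrees; the focal length in pixels is half the picture's height over the tangent of half this angle, whatever the lens; pixels are square), "cx", "cy" (the principal point, pixels), "k1" (the pictures are not rectified: a ray, as slopes to the right and down, at radius r is drawn at 1 + k1 r^2 times it, then the intrinsics apply), "world_from_camera" (4x4, takes a point from camera to world coordinates). Camera axes: x right, y down, z forward; pixel columns grow to the right and rows downward; lengths in mm; the calibration is good to about 2 mm. A picture is of the moment at which its call begins. get_calibration takes no time and is no camera call.
- env.job_done(): hands the job in, once; it reports no verdict.
The state is a dict: "t": time; "joints": joint angles; "qvel": joint speeds; "tau": joint torques, N m; "eef_pos": TCP position; "tcp_rot": TCP orientation; "ft_force": force on the tool from outside, world axes, zero at the start; "moment": the same for the moment, N m; "opening": opening from 0.0 (shut) to 1.0 (fully open).
Only numpy, scipy, OpenCV 4.12 (cv2) and the standard library are available. Lean on these libraries where they do the work, as an engineer would, in place of code of your own. Each camera call takes 0.05 s, during which the arm holds its last target.

## Working session

There is one attempt and no reset: what is moved stays moved. The work goes in short steps, Python scripts to look and compute and a tool call to move; the robot and the scene stay as the last step left them, time stands still between calls to the robot, and variables do not carry over. Pictures are saved under pics/ and viewed, and the job is handed in when it is done.

Besides the shell and the picture viewer there is one more tool, called after "Emit:" as a command line: name --argument value ..., lists and objects as JSON in quotes. arm_command: Moves the arm, as the interface text tells. Its arguments: {"type":"object","properties":{"targets":{"type":"array"}},"required":["targets"]}

```bash
ls; mkdir -p pics
python3 - <<'E'
from cell import env, read_camera, get_calibration
import cv2, numpy as np
print(env.state())
for n in("side","top"):
    im,d=read_camera(n); cv2.imwrite(f"pics/{n}0.png",im); np.savez(f"{n}0.npz",im=im,d=d)
    print(n,get_calibration(n))
E
```

```text
pics
{'t': 0.0, 'joints': array([-1.40262381e+00,  4.91551762e-01,  1.55945502e+00, -1.34680667e-05,
        1.09168231e+00, -1.05592383e-01]), 'qvel': array([-7.33568386e-04,  1.19195802e-03,  2.51974081e-04,  1.13345498e-05,
        2.21518957e-04,  2.57916852e-03]), 'tau': array([-3.25188375e-05, -6.12640500e+01, -2.58177978e+01,  6.92064967e-02,
        4.81839781e-02, -8.83274083e-05]), 'eef_pos': array([ 168.95627167, -601.47793465,  214.06467248]), 'tcp_rot': array([-3.14050107e+00, -1.03681417e-04,  2.73771061e-01]), 'ft_force': array([ 0.06114382, -0.20455333, -0.00199226]), 'moment': array([-0.03212512, -0.0165121 ,  0.00523076]), 'opening': 1.0002009787777777}
side {'vfov': 49.23638859534414, 'cx': 311.12031615641814, 'cy': 241.3079203681948, 'k1': -0.09712669647549235, 'world_from_camera': array([[-9.89388871e-01, -5.61347694e-02,  1.34009512e-01,
         4.24360654e+02],
       [-1.45053756e-01,  3.28874595e-01, -9.33167139e-01,
         8.41864984e+02],
       [ 8.31079834e-03, -9.42703765e-01, -3.33527423e-01,
         4.55152052e+02],
       [ 0.00000000e+00,  0.00000000e+00,  0.00000000e+00,
         1.00000000e+00]])}
top {'vfov': 55.005707534390616, 'cx': 315.23823385935526, 'cy': 238.63869235451764, 'k1': -0.11212782432589162, 'world_from_camera': array([[-1.43001636e-02, -9.93195765e-01,  1.15575424e-01,
         4.56397632e+02],
       [-9.99875125e-01,  1.49815216e-02,  5.02880288e-03,
         1.77871214e+01],
       [-6.72608144e-03, -1.15489079e-01, -9.93285977e-01,
         9.80571952e+02],
       [ 0.00000000e+00,  0.00000000e+00,  0.00000000e+00,
         1.00000000e+00]])}
```

View pics/side0.png

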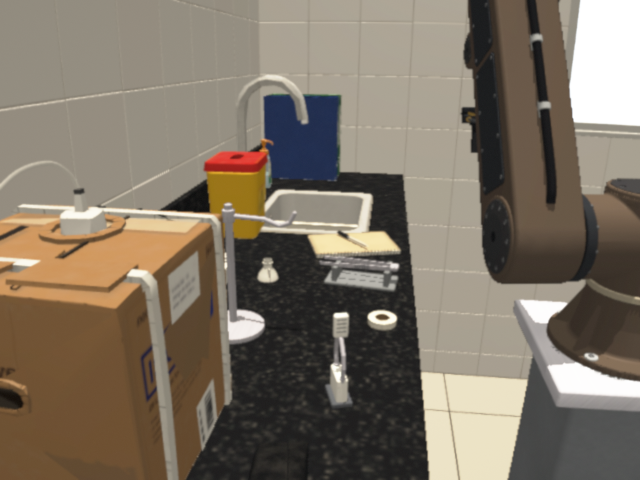

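View pics/top0.png

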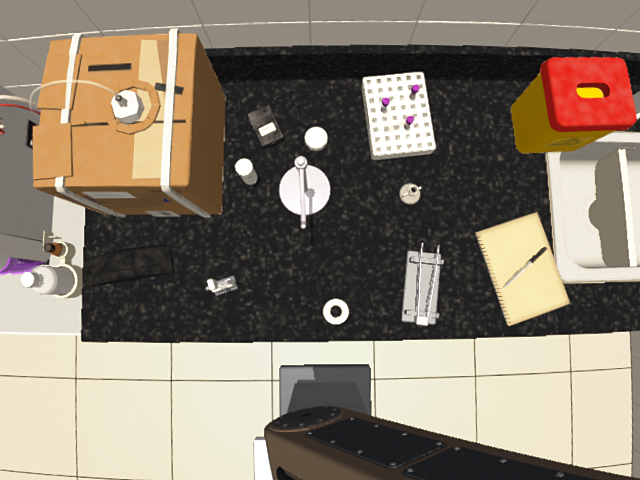

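```bash
cat > h.py <<'E'
import numpy as np, cv2
from cell import get_calibration
from scipy.spatial.transform import Rotation as Rn
def cam(n):
    c=get_calibration(n); f=240/np.tan(np.radians(c['vfov']/2))
    K=np.array([[f,0,c['cx']],[0,f,c['cy']],[0,0,1]]); return K,np.array([c['k1'],0,0,0,0.]),np.array(c['world_from_camera'])
def ray(n,u,v):
    K,D,T=cam(n); p=cv2.undistortPoints(np.array([[[u,v]]],float),K,D)[0,0]
    return T[:3,3],T[:3,:3]@np.array([p[0],p[1],1])   # dir with unit depth
def onz(n,u,v,z):
    o,d=ray(n,u,v); return o+d*(z-o[2])/d[2]
def atdepth(n,u,v,dep):
    o,d=ray(n,u,v); return o+d*dep
def two(a,b): # (n,u,v),(n,u,v)
    o1,d1=ray(*a);o2,d2=ray(*b)
    s=np.linalg.lstsq(np.c_[d1,-d2],o2-o1,rcond=None)[0]
    p,q=o1+s[0]*d1,o2+s[1]*d2; return (p+q)/2,np.linalg.norm(p-q)
def proj(n,P):
    K,D,T=cam(n); R=T[:3,:3].T; t=-R@T[:3,3]
    return cv2.projectPoints(np.atleast_2d(P).astype(float),cv2.Rodrigues(R)[0],t,K,D)[0][:,0]
def crop(im,u0,v0,w,h,s,name):
    c=cv2.resize(im[v0:v0+h,u0:u0+w],None,fx=s,fy=s,interpolation=cv2.INTER_CUBIC); cv2.imwrite(name,c)
    return c
E
python3 - <<'E'
from h import *
t=np.load("top0.npz")['im'];s=np.load("side0.npz")['im']
def C(im,u,v,w,h,k): return cv2.resize(im[v:v+h,u:u+w],None,fx=k,fy=k,interpolation=cv2.INTER_CUBIC)
# 2x2 mosaic 400x300
a=C(t,190,260,64,48,6.25);b=C(t,382,236,80,100,3.0)
cv2.imwrite("pics/z1.png",np.hstack([a,C(t,380,236,100,75,4)]))
cv2.imwrite("pics/z2.png",np.hstack([C(s,310,300,64,120,5),C(s,220,190,90,120,5)[:, :450]]))
cv2.imwrite("pics/z3.png",np.hstack([C(t,390,236,60,100,6),C(t,270,150,70,100,6)]))
E
```

```text
(no output)
```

View pics/z1.png

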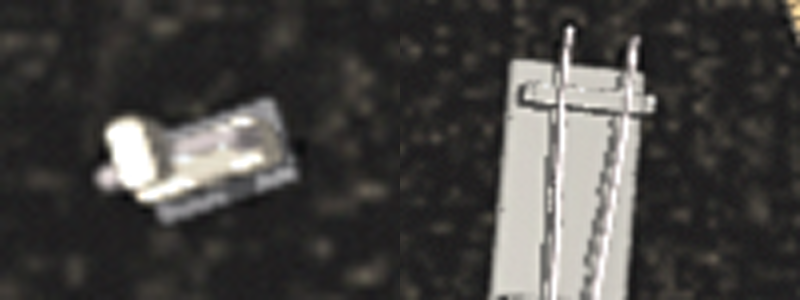

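View pics/z2.png

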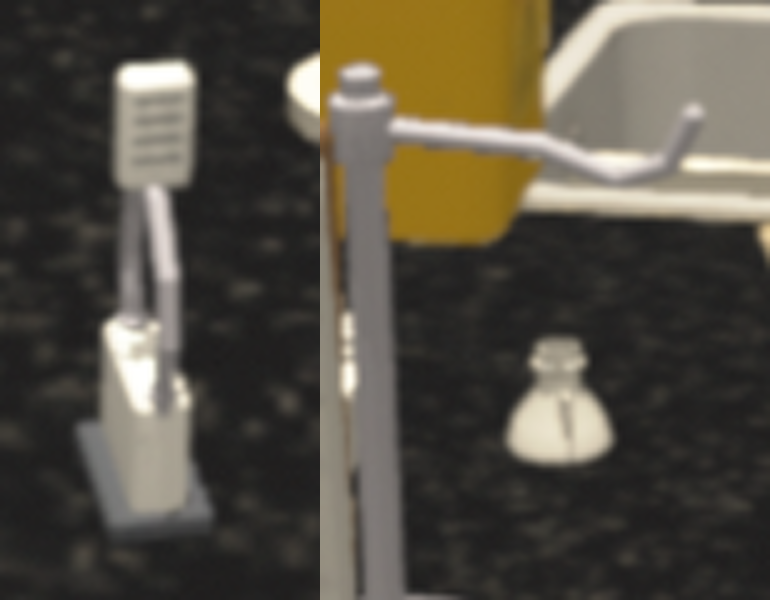

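View pics/z3.png

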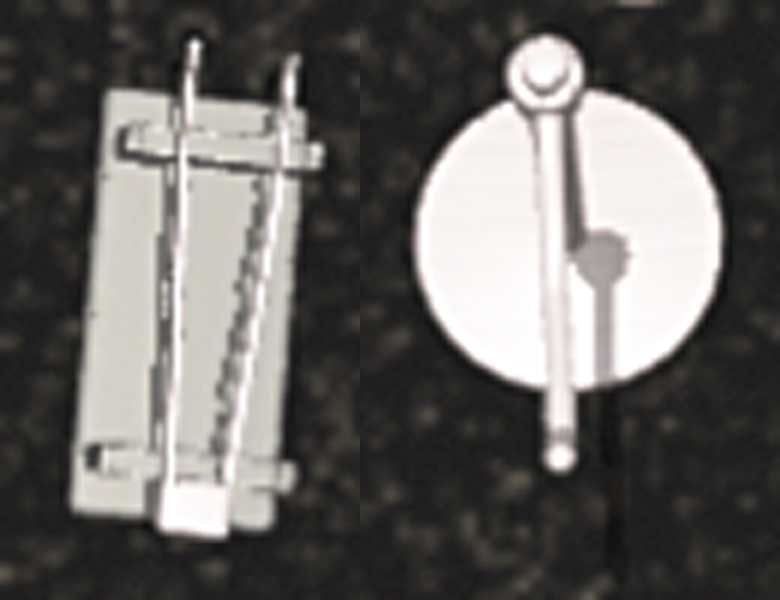

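Run:
```python
from h import *
np.set_printoptions(precision=1,suppress=True)
t=np.load("top0.npz");s=np.load("side0.npz")
tip=onz('top',303.3,226,222);post=onz('top',300.8,161.7,230); print("tip",tip,"post",post,np.linalg.norm((tip-post)[:2]))
print("tip two",two(('top',303.3,226),('side',294.4,211.6)))
foot=onz('top',305,189.5,4);print("foot circle?",foot)
# foot disc by mask
im=t['im']; g=im.min(axis=2)
c=post[:2]-tip[:2]; yaw=np.arctan2(c[1],c[0]); print("yaw hook",yaw)
seat=tip.copy(); seat[:2]+=29*c/np.linalg.norm(c); seat[2]=200; print('seat',seat,'proj side',proj('side',seat),'top',proj('top',seat))
seat2=post.copy(); seat2[:2]-=85*c/np.linalg.norm(c); print('seat from post',seat2)
# tab faces depth in side
for (u,v) in [(338,322),(343,325),(341,335),(335,380),(330,375),(345,385)]:
    print(u,v,s['d'][v,u],atdepth('side',u,v,s['d'][v,u]))
for (u,v) in [(211,284),(222,285),(228,283)]: print('top',u,v,t['d'][v,u],atdepth('top',u,v,t['d'][v,u]))
# foot contour: dark gray foot, top camera
crop=im[255:310,190:260].astype(int)
# tab edges zoom
cv2.imwrite("pics/z4.png",np.hstack([cv2.resize(s['im'][345:410,322:362],None,fx=9,fy=9,interpolation=cv2.INTER_CUBIC),cv2.resize(s['im'][305:370,322:362],None,fx=9,fy=9,interpolation=cv2.INTER_CUBIC)]))
cv2.imwrite("pics/z5.png",cv2.resize(t['im'][265:310,195:250],None,fx=13,fy=13,interpolation=cv2.INTER_CUBIC))
```

```text
tip [566.1  41.2 222. ] post [674.   43.9 230. ] 107.94661345507714
tip two (array([566.8,  41.3, 218.2]), np.float64(0.3605803234194894))
foot circle? [677.3  43.3   4. ]
yaw hook 0.025727959235567362
seat [595.1  41.9 200. ] proj side [[277.4 221.6]] top [[303.1 211.1]]
seat from post [589.1  41.8 230. ]
338 322 694.07745 [476.  224.3 122.9]
343 325 696.1808 [469.3 222.7 118.1]
341 335 702.7702 [471.7 221.7 102.2]
335 380 713.46967 [476.9 233.9  38.1]
330 375 746.76074 [486.9 204.2  25.4]
345 385 710.76025 [462.7 236.5  33.2]
top 211 284 842.14355 [473.6 215.  135.7]
top 222 285 932.91187 [473.2 213.7  44.3]
top 228 283 932.25195 [477.1 201.1  45.4]
```

View pics/z4.png

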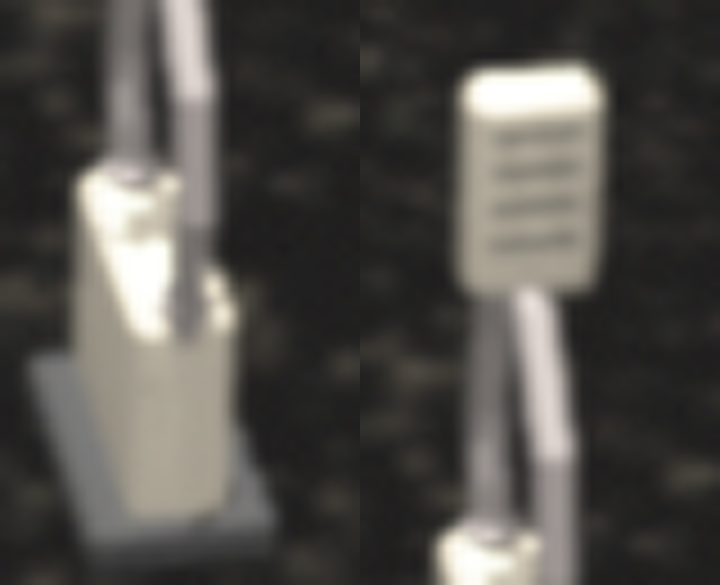

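View pics/z5.png

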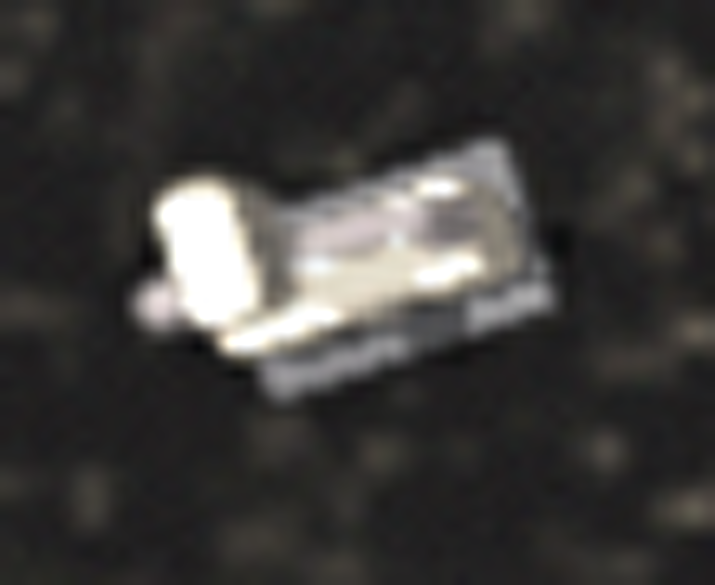

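Run:
```python
from h import *
np.set_printoptions(precision=1,suppress=True)
a=onz('top',215.8,295,8);b=onz('top',237.3,288.1,8);c=onz('top',233.5,276.5,8)
print(a,b,c,np.linalg.norm(a-b),np.linalg.norm(c-b)); d=(a-b); print('yaw from y-dir',np.arctan2(d[1],d[0])-np.pi/2, 'yaw from x',np.arctan2((c-b)[1],(c-b)[0]))
print('foot centre',(a+c)/2)
# tab top blob: bright mask
t=np.load("top0.npz");im=t['im'];dep=t['d']
m=((dep>835)&(dep<852)).astype(np.uint8); m[:, :195]=0;m[:,245:]=0;m[:265]=0;m[310:]=0
v,u=np.nonzero(m);print(len(u))
P=np.array([atdepth('top',x,y,dep[y,x]) for x,y in zip(u,v)]);P=P[P[:,2]>128];print(len(P),P.mean(0),P[:,2].min(),P[:,2].max())
r=cv2.minAreaRect(P[:,:2].astype(np.float32));print(r)
# refine hook : tip centroid, depth
s=np.load("side0.npz")
for y in range(205,231,3):
    row=[]
    for x in range(296,311):
        dd=dep[y,x]; p=atdepth('top',x,y,dd)
        if p[2]>150: row.append(p)
    if row: row=np.array(row);print(y,len(row),row.mean(0),row[:,2].max())
print('post side'); 
for y in (155,158,161,164,167):
    row=[atdepth('top',x,y,dep[y,x]) for x in range(290,312)]
    row=np.array([p for p in row if p[2]>150]); print(y,len(row),row.mean(0) if len(row) else '')
# side hook profile: depth filtered
print('side')
for x in range(262,300,3):
    pts=[atdepth('side',x,y,s['d'][y,x])for y in range(205,235)]
    pts=np.array([p for p in pts if abs(p[1]-42)<15]); 
    if len(pts): print(x,len(pts),pts[0],pts[-1])
```

```text
[452.9 234.4   8. ] [467.  188.6   8. ] [491.5 196.8   8. ] 47.89976532702462 25.85712616565033
yaw from y-dir 0.2985455493052651 yaw from x 0.32031987538413853
foot centre [472.2 215.6   8. ]
53
51 [473.9 216.1 131.9] 128.05558251337095 135.73527152258725
((473.626708984375, 216.49142456054688), (19.912450790405273, 8.620316505432129), 19.618051528930664)
205 4 [605.   42.7 204.2] 206.54647798182725
208 5 [600.4  42.  201. ] 204.45683538003584
211 5 [595.1  42.  201. ] 202.95198433540236
214 5 [590.3  42.2 198.8] 199.82292103926534
217 5 [584.8  42.2 200.6] 203.43157719753071
220 5 [579.2  42.2 202.8] 204.99986079409393
223 5 [572.4  41.9 213.9] 217.28964950854072
226 5 [566.5  41.8 219.5] 222.40432495318328
post side
155 1 [456.4  17.8 980.6]
158 10 [681.9  44.6 225.2]
161 12 [676.5  44.6 225.7]
164 13 [672.7  44.  220.7]
167 11 [668.8  44.2 215.7]
side
262 5 [619.6  46.5 208. ] [619.4  48.  201.6]
265 6 [615.2  44.1 207.5] [614.6  47.2 200. ]
268 5 [610.   45.1 204.7] [609.   49.9 199.4]
271 5 [604.4  47.8 204.1] [604.7  47.  197. ]
274 5 [599.9  46.1 202.1] [599.6  48.  195.9]
277 6 [595.   45.9 200.6] [594.8  47.3 192.5]
280 5 [590.6  43.2 198.3] [590.2  45.2 192.1]
283 5 [585.1  45.6 201. ] [585.   46.4 192.8]
286 5 [579.7  48.  202. ] [580.1  45.7 194.5]
289 7 [575.4  44.3 206.2] [575.2  45.8 196.5]
292 11 [569.8  47.9 217.7] [570.9  42.  199. ]
295 7 [565.7  43.1 219.8] [565.1  46.5 210.8]
```

```bash
cat >> h.py <<'E'
def go(pos,yaw,pitch=0):
    from cell import env
    s=env.state(); R=Rn.from_euler('xyz',s['tcp_rot']); G=Rn.from_euler('xyz',[np.pi,pitch,yaw])
    rv=(R.inv()*G).as_rotvec(); sh=R.inv().apply(np.array(pos)-s['eef_pos'])/1000
    print('rot',np.round(rv,3).tolist(),'shift',np.round(sh,4).tolist(),'| t',round(s['t'],2),'at',np.round(s['eef_pos'],1),np.round(s['tcp_rot'],4),'F',np.round(s['ft_force'],1),'open',round(float(s['opening']),4))
E
python3 - <<'E'
from h import *
go([480,-150,235],0.32)
go([473.8,216.3,235],0.32)
E
```

```text
rot [-0.001, -0.0, -0.046] shift [0.4215, -0.3506, -0.0205] | t 0.1 at [ 169.  -601.5  214.2] [-3.1407e+00 -1.0000e-04  2.7390e-01] F [-0.1  0.7 -0.2] open 0.9991
rot [-0.001, -0.0, -0.046] shift [0.5146, -0.7049, -0.0202] | t 0.1 at [ 169.  -601.5  214.2] [-3.1407e+00 -1.0000e-04  2.7390e-01] F [-0.1  0.7 -0.2] open 0.9991
```

Emit:
arm_command --targets '[[[0,0,-0.046],[0.4215,-0.3506,-0.0205],90],[[0,0,-0.046],[0.4215,-0.3506,-0.0205],90],[[0,0,-0.046],[0.4215,-0.3506,-0.0205],90],[[0,0,-0.046],[0.4215,-0.3506,-0.0205],90],[[0,0,-0.046],[0.4215,-0.3506,-0.0205],90],[[0,0,-0.046],[0.4215,-0.3506,-0.0205],90],[[0,0,-0.046],[0.4215,-0.3506,-0.0205],90],[[0,0,-0.046],[0.4215,-0.3506,-0.0205],90]]'

```text
t: 0.9
eef_pos: [396.5, -270.7, 229.6]
tcp_rot: [-3.142, 0.0, 0.32]
ft_force: [0.6, 0.1, 0.2]
opening: 0.645
```

Run:
```python
from h import *
go([473.8,216.3,230],0.32)
```

```text
rot [-0.0, 0.0, -0.0] shift [0.2264, -0.438, -0.0004] | t 0.9 at [ 396.5 -270.7  229.6] [-3.1416  0.      0.3195] F [0.6 0.1 0.2] open 0.6453
```

Emit:
arm_command --targets '[[[0,0,0],[0.226,-0.438,0],90],[[0,0,0],[0.226,-0.438,0],90],[[0,0,0],[0.226,-0.438,0],90],[[0,0,0],[0.226,-0.438,0],90],[[0,0,0],[0.226,-0.438,0],90],[[0,0,0],[0.226,-0.438,0],90],[[0,0,0],[0.226,-0.438,0],90],[[0,0,0],[0.226,-0.438,0],90]]'

```text
t: 1.7
eef_pos: [457.9, 124.7, 229.5]
tcp_rot: [3.141, 0.0, 0.32]
ft_force: [0.4, -1.0, 0.1]
opening: 0.647
```

Run:
```python
from h import *
go([473.8,216.3,160],0.32)
```

```text
rot [0.0, 0.0, -0.0] shift [0.0439, -0.082, 0.0695] | t 1.7 at [457.9 124.7 229.5] [3.1414e+00 1.0000e-04 3.1990e-01] F [ 0.4 -1.   0.1] open 0.6472
```

Emit:
arm_command --targets '[[[0,0,0],[0.036,-0.066,0],90],[[0,0,0],[0.036,-0.066,0.02],90],[[0,0,0],[0.036,-0.066,0.07],90],[[0,0,0],[0.036,-0.066,0.07],90],[[0,0,0],[0.036,-0.066,0.07],90]]'

```text
t: 2.2
eef_pos: [471.4, 196.3, 159.8]
tcp_rot: [3.142, 0.002, 0.32]
ft_force: [-0.2, 0.0, 0.6]
opening: 0.647
```

Run:
```python
from h import *
from cell import read_camera
im,d=read_camera('top');cv2.imwrite('pics/a1.png',cv2.resize(im[220:320,150:290],None,fx=5,fy=5,interpolation=cv2.INTER_CUBIC))
im,d=read_camera('side');cv2.imwrite('pics/a2.png',cv2.resize(im[240:420,260:440],None,fx=3,fy=3,interpolation=cv2.INTER_CUBIC))
go([473.8,216.3,110],0.32)
```

```text
rot [0.0, -0.002, -0.001] shift [0.0075, -0.0186, 0.0514] | t 2.3 at [472.4 196.2 161.4] [ 3.1414e+00 -2.1000e-03  3.1890e-01] F [1.2 0.1 0.4] open 0.6465
```

View pics/a2.png

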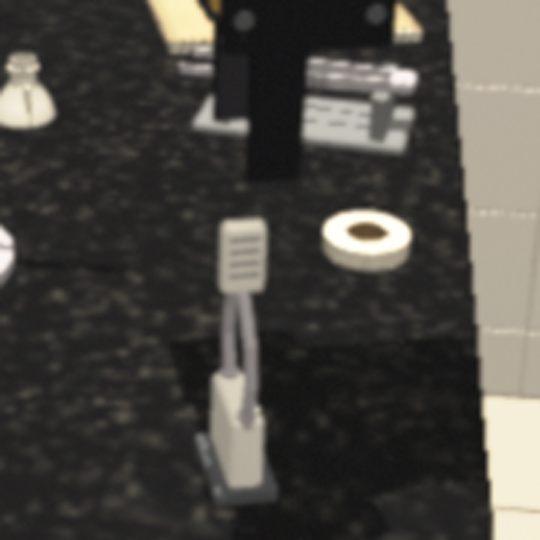

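View pics/a1.png

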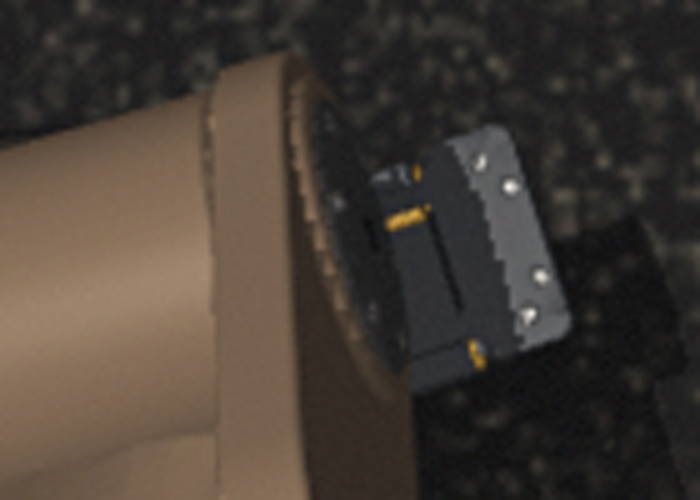

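Emit:
arm_command --targets '[[[0,0,0],[0.007,-0.018,0],90],[[0,0,0],[0.007,-0.018,0],90],[[0,0,0],[0.007,-0.018,0],90]]'

```text
t: 2.6
eef_pos: [472.9, 215.5, 160.9]
tcp_rot: [3.141, -0.002, 0.32]
ft_force: [0.5, -0.3, -0.4]
opening: 0.643
```

Run:
```python
from h import *
go([473.8,216.3,108],0.32)
from cell import read_camera
im,d=read_camera('side');cv2.imwrite('pics/a3.png',cv2.resize(im[270:370,300:400],None,fx=5,fy=5,interpolation=cv2.INTER_CUBIC))
```

```text
rot [0.0, -0.002, -0.0] shift [0.001, -0.0005, 0.0529] | t 2.6 at [472.9 215.5 160.9] [ 3.1414e+00 -2.0000e-03  3.1980e-01] F [ 0.5 -0.3 -0.4] open 0.6432
```

View pics/a3.png

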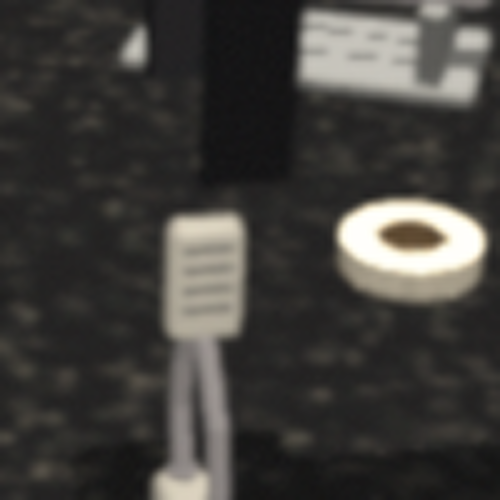

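Emit:
arm_command --targets '[[[0,-0.002,0],[0.001,0,0.025],90],[[0,-0.002,0],[0.001,0,0.045],90],[[0,-0.002,0],[0.001,0,0.053],90],[[0,-0.002,0],[0.001,0,0.053],160],[[0,-0.002,0],[0.001,0,0.053],255],[[0,-0.002,0],[0.001,0,0.053],255],[[0,-0.002,0],[0.001,0,0.053],255],[[0,-0.002,0],[0.001,0,0.053],255]]'

```text
t: 3.45
eef_pos: [473.7, 216.2, 107.0]
tcp_rot: [3.141, 0.001, 0.32]
ft_force: [0.1, 0.0, -0.7]
opening: 0.282
```

Emit:
arm_command --targets '[[[0,0,0],[0,0,0],255],[[0,0,0],[0,0,0],255],[[0,0,0],[0,0,0],255]]'

```text
t: 3.75
eef_pos: [473.4, 216.1, 106.5]
tcp_rot: [3.141, 0.002, 0.32]
ft_force: [0.3, -0.1, -1.7]
opening: 0.103
```

Run:
```python
from h import *
go([473.8,216.3,240],0.32)
from cell import read_camera
im,d=read_camera('side');cv2.imwrite('pics/a4.png',cv2.resize(im[300:410,290:400],None,fx=5,fy=5,interpolation=cv2.INTER_CUBIC))
```

```text
rot [0.0, 0.002, -0.0] shift [0.0001, -0.0, -0.1335] | t 3.75 at [473.4 216.1 106.5] [3.1415e+00 2.2000e-03 3.1980e-01] F [ 0.3 -0.1 -1.7] open 0.1034
```

View pics/a4.png

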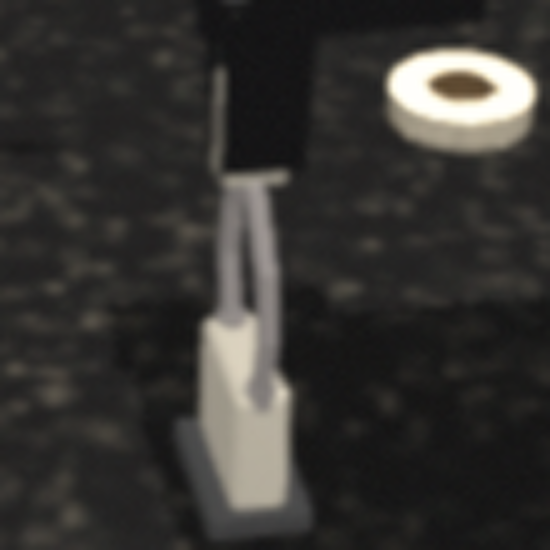

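Emit:
arm_command --targets '[[[0,0,0],[0,0,-0.03],255],[[0,0,0],[0,0,-0.07],255],[[0,0,0],[0,0,-0.11],255],[[0,0,0.3],[0,0,-0.135],255],[[0,0,0.6],[0,0,-0.135],255],[[0,0,0.8],[0,0.03,-0.135],255],[[0,0,0.9],[0,0.06,-0.135],255],[[0,0,0.9],[0,0.06,-0.135],255]]'

```text
t: 4.6
eef_pos: [493.3, 157.0, 241.5]
tcp_rot: [3.14, 0.001, -0.438]
ft_force: [0.3, 1.2, -0.5]
opening: 0.101
```

Run:
```python
from h import *
go([505,40,242],0.025)
from cell import read_camera
im,d=read_camera('side');cv2.imwrite('pics/a5.png',cv2.resize(im[180:400,250:430],None,fx=3,fy=3,interpolation=cv2.INTER_CUBIC))
```

```text
rot [0.002, 0.002, -0.463] shift [0.0603, 0.101, -0.0004] | t 4.6 at [493.3 157.  241.5] [ 3.1397e+00  1.2000e-03 -4.3840e-01] F [ 0.3  1.2 -0.5] open 0.1012
```

View pics/a5.png

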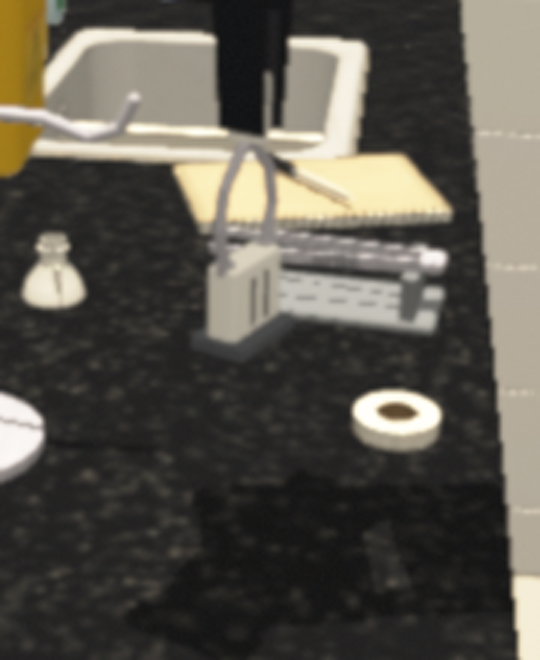

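Emit:
arm_command --targets '[[[0,0,-0.15],[0.015,0.025,0],255],[[0,0,-0.3],[0.03,0.05,0],255],[[0,0,-0.46],[0.06,0.1,0],255],[[0,0,-0.46],[0.06,0.1,0],255],[[0,0,-0.46],[0.06,0.1,0],255],[[0,0,-0.46],[0.06,0.1,0],255]]'

```text
t: 5.25
eef_pos: [505.3, 43.7, 241.5]
tcp_rot: [3.141, 0.002, 0.03]
ft_force: [0.3, -0.3, -1.0]
opening: 0.107
```

Run:
```python
from h import *
go([508,40,242],0.025)
```

```text
rot [0.0, 0.002, 0.005] shift [0.0026, 0.0038, -0.0005] | t 5.25 at [505.3  43.7 241.5] [3.1412e+00 2.1000e-03 3.0200e-02] F [ 0.3 -0.3 -1. ] open 0.1071
```

Emit:
arm_command --targets '[[[0,0,0.005],[0.003,0.003,0],255],[[0,0,0.005],[0.003,0.003,0],255]]'

```text
t: 5.45
eef_pos: [508.8, 41.1, 241.6]
tcp_rot: [3.141, 0.002, 0.026]
ft_force: [-0.3, -0.2, -0.5]
opening: 0.103
```

Run:
```python
from h import *
go([590,42,242],0.025)
from cell import read_camera
im,d=read_camera('side');cv2.imwrite('pics/a6.png',cv2.resize(im[190:350,230:390],None,fx=4,fy=4,interpolation=cv2.INTER_CUBIC));np.savez('s6.npz',im=im,d=d)
im,d=read_camera('top');cv2.imwrite('pics/a7.png',cv2.resize(im[150:330,230:390],None,fx=3,fy=3,interpolation=cv2.INTER_CUBIC))
```

```text
rot [0.001, 0.002, 0.001] shift [0.0812, 0.0012, -0.0006] | t 5.45 at [508.8  41.1 241.6] [3.1409e+00 1.8000e-03 2.5900e-02] F [-0.3 -0.2 -0.5] open 0.1029
```

View pics/a6.png

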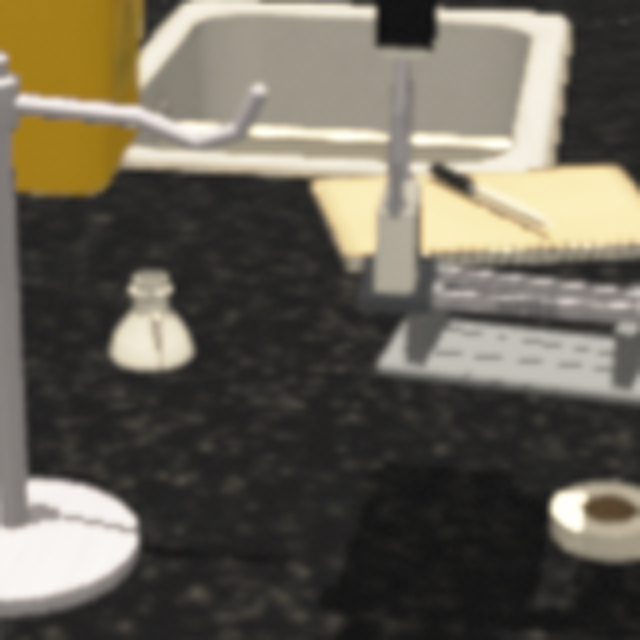

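View pics/a7.png

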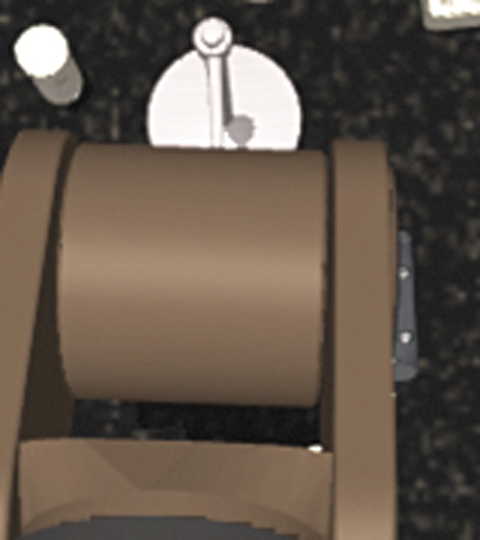

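Run:
```python
from h import *
np.set_printoptions(precision=1,suppress=True)
z=np.load('s6.npz')
for u,v in [(330,205),(330,215),(330,222),(329,232),(329,244),(329,250),(329,260)]:
    print(u,v,atdepth('side',u,v,z['d'][v,u]))
print(proj('side',[[508.8,41,241.6],[508.8,41,232]]))
```

```text
330 205 [508.7  49.  234.2]
330 215 [507.3  59.3 220.9]
330 222 [506.3  66.1 211.6]
329 232 [507.4  67.3 195.4]
329 244 [507.5  63.3 174.1]
329 250 [507.3  62.7 163.7]
329 260 [506.9  63.  146.7]
[[330.6 199.2]
 [330.5 205. ]]
```

Emit:
arm_command --targets '[[[0,0,0],[0.02,0,0],255],[[0,0,0],[0.04,0,0],255],[[0,0,0],[0.06,0.001,0],255],[[0,0,0],[0.075,0.001,0],255],[[0,0,0],[0.082,0.001,0],255],[[0,0,0],[0.082,0.001,0],255],[[0,0,0],[0.082,0.001,0],255]]'

```text
t: 6.25
eef_pos: [589.9, 41.7, 241.3]
tcp_rot: [3.141, 0.003, 0.025]
ft_force: [0.2, -0.2, -1.4]
opening: 0.103
```

Run:
```python
from h import *
go([591,42,213],0.025)
from cell import read_camera
im,d=read_camera('side');cv2.imwrite('pics/a8.png',cv2.resize(im[180:300,220:340],None,fx=5,fy=5,interpolation=cv2.INTER_CUBIC));np.savez('s8.npz',im=im,d=d)
```

```text
rot [0.001, 0.003, 0.0] shift [0.0012, -0.0003, 0.0283] | t 6.25 at [589.9  41.7 241.3] [3.141e+00 2.600e-03 2.510e-02] F [ 0.2 -0.2 -1.4] open 0.1033
```

View pics/a8.png

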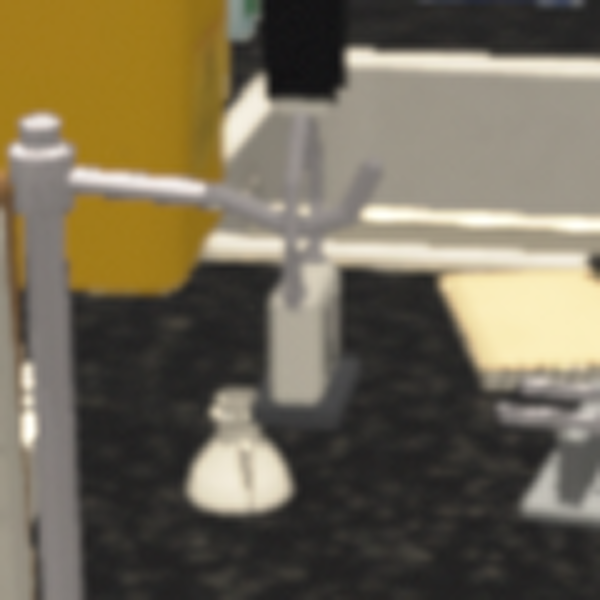

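Emit:
arm_command --targets '[[[0,0,0],[0,0,0.01],255],[[0,0,0],[0,0,0.02],255],[[0,0,0],[0,0,0.027],255],[[0,0,0],[0,0,0.029],255],[[0,0,0],[0,0,0.029],255]]'

```text
t: 6.8
eef_pos: [590.4, 41.6, 212.1]
tcp_rot: [3.141, 0.002, 0.025]
ft_force: [0.6, 0.9, -0.8]
opening: 0.104
```

Emit:
arm_command --targets '[[[0,0,0],[0,0,0.001],255],[[0,0,0],[0,0,0.002],255],[[0,0,0],[0,0,0.002],255]]'

```text
t: 7.1
eef_pos: [590.9, 41.7, 211.2]
tcp_rot: [3.141, 0.0, 0.025]
ft_force: [1.6, 4.0, 4.4]
opening: 0.103
```

Emit:
arm_command --targets '[[[0,0,0],[0,-0.001,0],255],[[0,0,0],[0,-0.001,0],255]]'

```text
t: 7.3
eef_pos: [590.7, 42.5, 210.7]
tcp_rot: [3.141, 0.001, 0.025]
ft_force: [0.6, 2.3, 3.3]
opening: 0.103
```

Run:
```python
from h import *
go([591,42,213],0.025)
from cell import read_camera
im,d=read_camera('side');cv2.imwrite('pics/a9.png',cv2.resize(im[180:300,220:340],None,fx=5,fy=5,interpolation=cv2.INTER_CUBIC));np.savez('s8.npz',im=im,d=d)
```

```text
rot [0.001, 0.001, -0.0] shift [0.0003, 0.0005, -0.0023] | t 7.3 at [590.7  42.5 210.7] [3.1408e+00 9.0000e-04 2.4900e-02] F [0.6 2.3 3.3] open 0.1034
```

View pics/a9.png

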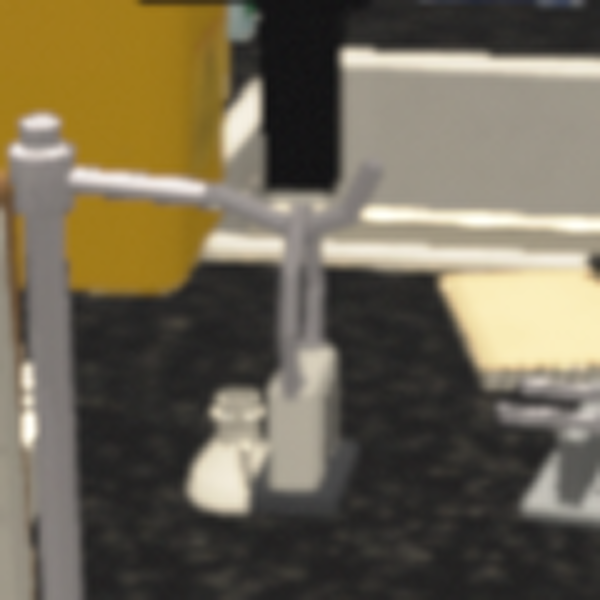

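Emit:
arm_command --targets '[[[0,0,0],[0,-0.001,0],225],[[0,0,0],[0,-0.001,0],220],[[0,0,0],[0,-0.001,0],215],[[0,0,0],[0,-0.001,0],200],[[0,0,0],[0,-0.001,0],180],[[0,0,0],[0,-0.001,0],160],[[0,0,0],[0,-0.001,0],160]]'

```text
t: 8.05
eef_pos: [590.4, 43.4, 210.4]
tcp_rot: [3.141, 0.002, 0.025]
ft_force: [0.0, -0.1, 0.7]
opening: 0.364
```

Emit:
arm_command --targets '[[[0,0,0],[0,0,-0.01],160],[[0,0,0],[0,0,-0.025],160],[[0,0,0],[0,0,-0.05],160],[[0,0,0],[0,0,-0.08],160],[[0,0,0],[0,0,-0.08],160]]'

```text
t: 8.55
eef_pos: [591.8, 43.5, 295.0]
tcp_rot: [3.141, -0.005, 0.025]
ft_force: [-0.4, -0.3, 0.6]
opening: 0.371
```

Run:
```python
from h import *
go([450,42,280],0.025)
from cell import read_camera
im,d=read_camera('side');cv2.imwrite('pics/b1.png',cv2.resize(im[180:300,220:340],None,fx=5,fy=5,interpolation=cv2.INTER_CUBIC));np.savez('s8.npz',im=im,d=d)
```

```text
rot [0.001, -0.005, -0.0] shift [-0.1419, -0.002, 0.0143] | t 8.55 at [591.8  43.5 295. ] [ 3.1405 -0.0049  0.0249] F [-0.4 -0.3  0.6] open 0.3714
```

View pics/b1.png

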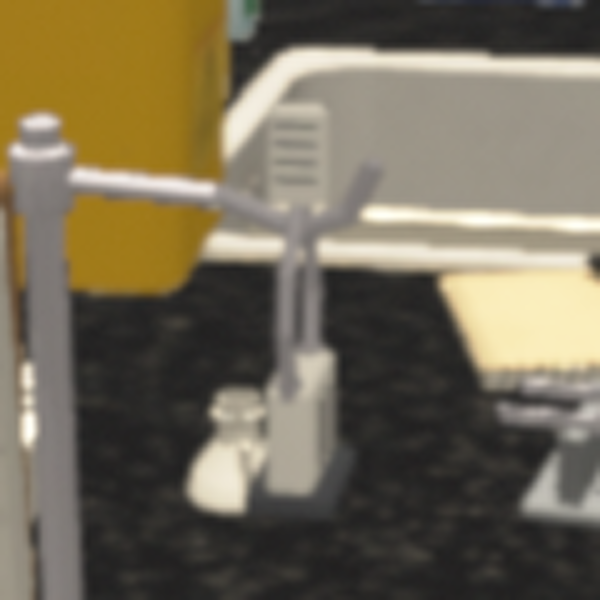

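Run:
```python
from h import *
np.set_printoptions(precision=1,suppress=True)
A=[onz('top',*p,8) for p in [(407.5,250.7),(440.8,253.2),(435.3,323.8),(402,321.3)]]
A=np.array(A);print(A,'c',A.mean(0),'L',np.linalg.norm(A[0]-A[3]),'W',np.linalg.norm(A[0]-A[1]))
d=A[0]+A[1]-A[2]-A[3];print('rest yaw',np.arctan2(d[1],d[0]))
l=onz('top',422.2,243.5,42);r=onz('top',438.8,246,42);print('tips',l,r,np.linalg.norm(l-r),(l+r)/2)
j=onz('top',422.5,320.7,46);print('joined block',j); m=(l+r)/2-j;print('yaw',np.arctan2(m[1],m[0]),np.linalg.norm(m))
# depth points of tweezers
t=np.load('top0.npz');dep=t['d']
P=[]
for v in range(240,330):
  for u in range(400,450):
    if dep[v,u]>0:
        p=atdepth('top',u,v,dep[v,u])
        if 42.5<p[2]<60:P.append([u,v,*p])
P=np.array(P);print(len(P))
for v in range(240,330,5):
    q=P[P[:,1]==v]
    if len(q):print(v,q[:,0].astype(int),'y',q[:,3],'x',q[:,2].mean(),'z',q[:,4].mean())
```

```text
[[ 540.8 -172.9    8. ]
 [ 534.3 -244.3    8. ]
 [ 385.8 -226.8    8. ]
 [ 392.6 -156.4    8. ]] c [ 463.4 -200.1    8. ] L 149.12928424781205 W 71.72005141307122
rest yaw -0.11408133846254206
tips [ 552.2 -197.3   42. ] [ 546.5 -231.7   42. ] 34.846135657186935 [ 549.4 -214.5   42. ]
joined block [ 395.4 -191.3   46. ]
yaw -0.1492047198675773 155.79829633451556Traceback (most recent call last):
  File "<stdin>", line 14, in <module>
  File "h.py", line 13, in atdepth
    o,d=ray(n,u,v); return o+d*dep
        ~~~^^^^^^^
  File "h.py", line 8, in ray
    K,D,T=cam(n); p=cv2.undistortPoints(np.array([[[u,v]]],float),K,D)[0,0]
          ~~~^^^
  File "h.py", line 5, in cam
    c=get_calibration(n); f=240/np.tan(np.radians(c['vfov']/2))
ValueError: time passes only in moves, steps and waits
```

```bash
python3 - <<'E'
s=open('h.py').read()
s=s.replace("def cam(n):","import functools\n@functools.lru_cache\ndef cam(n):")
open('h.py','w').write(s)
E
python3 - <<'E'
from h import *
np.set_printoptions(precision=1,suppress=True)
go([460.5,-201,200],-0.155)
t=np.load('top0.npz');dep=t['d']
P=[]
for v in range(240,330):
  for u in range(400,450):
    if dep[v,u]>0:
        p=atdepth('top',u,v,dep[v,u])
        if 42.5<p[2]<60:P.append([u,v,*p])
P=np.array(P);print(len(P))
for v in range(240,330,5):
    q=P[P[:,1]==v]
    if len(q):print(v,q[:,0].astype(int),'y',q[:,3],'x',q[:,2].mean(),'z',q[:,4].mean())
E
```

```text
rot [0.001, -0.002, 0.18] shift [-0.1368, 0.2411, 0.0927] | t 8.6 at [591.1  43.5 292.8] [ 3.1 -0.   0. ] F [-0.5 -0.2 -0.2] open 0.3702
273
250 [421 438] y [-194.1 -229.1] x 538.4429545794173 z 43.36046577674239
255 [438] y [-229.] x 527.9141566238236 z 42.66593711738426
260 [411 437] y [-172.6 -226.3] x 518.1182565860113 z 42.96770697311706
265 [420 436 437] y [-190.4 -224.  -225.6] x 507.57188636004895 z 43.936625145484946
270 [419 420 435 436] y [-188.1 -189.9 -221.1 -223.3] x 497.48223071267586 z 44.17515989913491
275 [419 434] y [-187.7 -218.6] x 487.3331207386597 z 44.25174417300701
280 [419 420 433 434] y [-187.2 -189.2 -216.3 -217.7] x 477.1575662641088 z 44.757155021876486
285 [419 433] y [-186.8 -216.2] x 467.0492440824188 z 43.68450430245639
290 [419] y [-186.1] x 457.2075397910885 z 46.63522612729446
295 [418 419 431 432] y [-184.  -185.7 -211.  -212.9] x 446.85486845671386 z 45.00765419651398
300 [418 419 430 431] y [-184.2 -185.7 -208.  -210.3] x 436.7854197445704 z 44.70832706340545
305 [418 419 429 430] y [-183.  -185.5 -206.3 -207.3] x 426.76237272534945 z 45.59691574733856
310 [418 428 429] y [-183.  -203.9 -204.8] x 416.66039302421797 z 45.43021139585638
315 [418 419 420 427 428] y [-182.5 -184.4 -187.3 -201.1 -202.8] x 406.73776764665047 z 45.3240556125427
320 [416 417 418 419 420 421 422 423 425 426 427 428] y [-178.6 -180.4 -182.  -184.6 -186.8 -188.5 -190.4 -192.3 -196.8 -199.
 -201.  -202.5] x 396.7124332185562 z 44.89835872183829
```

Emit:
arm_command --targets '[[[0,0,0],[-0.03,0.01,0],100],[[0,0,0.05],[-0.07,0.05,0],100],[[0,0,0.17],[-0.137,0.24,0],100],[[0,0,0.17],[-0.137,0.24,0.03],100],[[0,0,0.17],[-0.137,0.24,0.06],100],[[0,0,0.17],[-0.137,0.24,0.09],100],[[0,0,0.17],[-0.137,0.24,0.09],100],[[0,0,0.17],[-0.137,0.24,0.09],100]]'

```text
t: 9.4
eef_pos: [457.1, -201.4, 197.6]
tcp_rot: [-3.141, 0.007, -0.149]
ft_force: [-0.6, 0.1, -0.1]
opening: 0.605
```

Run:
```python
from h import *
go([460.5,-200.1,100],-0.147)
```

```text
rot [-0.001, 0.007, -0.002] shift [0.0039, -0.0017, 0.0976] | t 9.4 at [ 457.1 -201.4  197.6] [-3.1405  0.0074 -0.1485] F [-0.6  0.1 -0.1] open 0.6053
```

Emit:
arm_command --targets '[[[0,0,0],[0.003,0,0.03],100],[[0,0,0],[0.003,0,0.07],100],[[0,0,0],[0.003,0,0.097],100],[[0,0,0],[0.003,0,0.097],100],[[0,0,0],[0.003,0,0.097],100]]'

```text
t: 9.9
eef_pos: [462.7, -200.0, 104.6]
tcp_rot: [3.141, 0.002, -0.145]
ft_force: [0.3, -0.2, 0.4]
opening: 0.605
```

Run:
```python
from h import *
go([460.5,-200.1,22],-0.147)
from cell import read_camera
im,d=read_camera('side');cv2.imwrite('pics/b2.png',cv2.resize(im[220:300,300:420],None,fx=6,fy=6,interpolation=cv2.INTER_CUBIC))
im,d=read_camera('top');cv2.imwrite('pics/b3.png',cv2.resize(im[150:350,230:480],None,fx=3,fy=3,interpolation=cv2.INTER_CUBIC))
```

```text
rot [0.001, 0.002, 0.002] shift [-0.002, 0.0003, 0.0826] | t 9.9 at [ 462.7 -200.   104.6] [ 3.1407e+00  1.8000e-03 -1.4460e-01] F [ 0.3 -0.2  0.4] open 0.6047
```

View pics/b2.png

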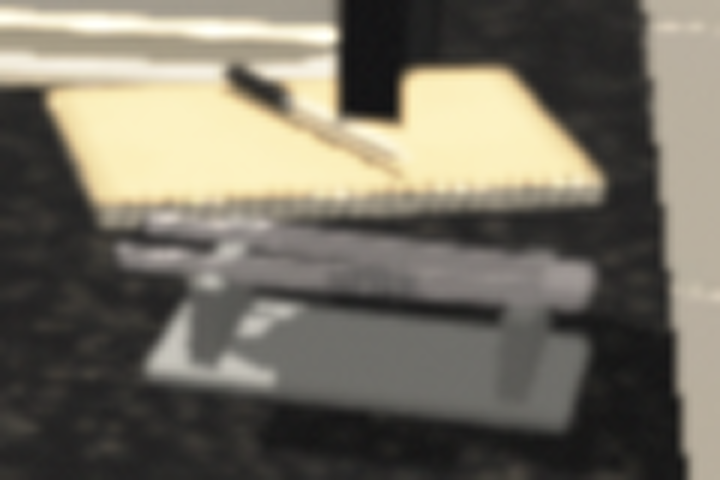

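View pics/b3.png

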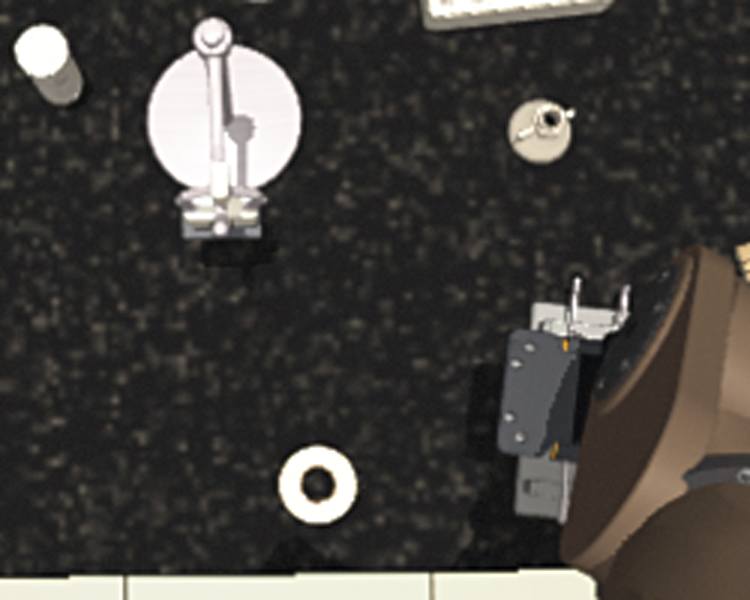

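Emit:
arm_command --targets '[[[0,0,0],[-0.002,0,0.03],100],[[0,0,0],[-0.002,0,0.06],100],[[0,0,0],[-0.002,0,0.077],100],[[0,0,0],[-0.002,0,0.082],130],[[0,0,0],[-0.002,0,0.082],160],[[0,0,0],[-0.002,0,0.082],170],[[0,0,0],[-0.002,0,0.082],175],[[0,0,0],[-0.002,0,0.082],175]]'

```text
t: 10.8
eef_pos: [460.4, -200.3, 22.7]
tcp_rot: [3.14, 0.0, -0.145]
ft_force: [0.8, -0.1, 0.7]
opening: 0.321
```

Emit:
arm_command --targets '[[[0,0,0],[0,0,0],180],[[0,0,0],[0,0,0],184],[[0,0,0],[0,0,0],188],[[0,0,0],[0,0,0],188],[[0,0,0],[0,0,0],188]]'

```text
t: 11.3
eef_pos: [460.5, -200.4, 22.4]
tcp_rot: [3.14, 0.0, -0.145]
ft_force: [1.7, 0.4, 6.3]
opening: 0.265
```

Run:
```python
from h import *
go([460.5,-200.1,22],-0.147)
from cell import read_camera
im,d=read_camera('side');cv2.imwrite('pics/b4.png',cv2.resize(im[220:300,300:420],None,fx=6,fy=6,interpolation=cv2.INTER_CUBIC))
im,d=read_camera('top');cv2.imwrite('pics/b5.png',cv2.resize(im[220:330,390:480],None,fx=6,fy=6,interpolation=cv2.INTER_CUBIC))
```

```text
rot [0.001, 0.0, 0.002] shift [-0.0, -0.0003, 0.0004] | t 11.3 at [ 460.5 -200.4   22.4] [ 3.1401e+00  5.0000e-04 -1.4530e-01] F [1.7 0.4 6.3] open 0.2646
```

View pics/b4.png

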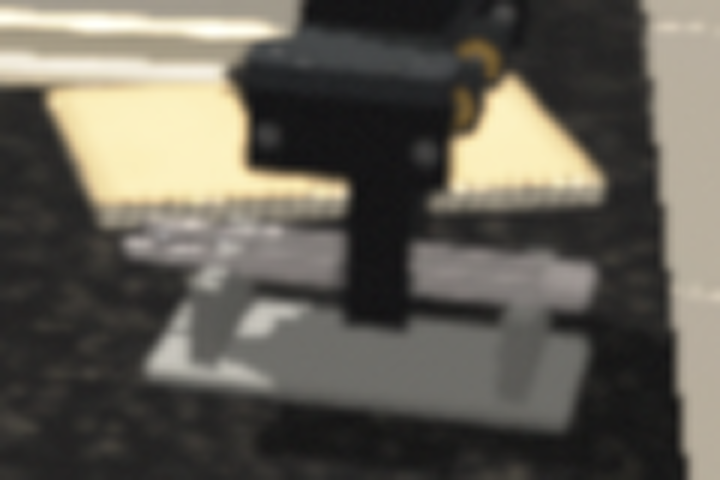

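View pics/b5.png

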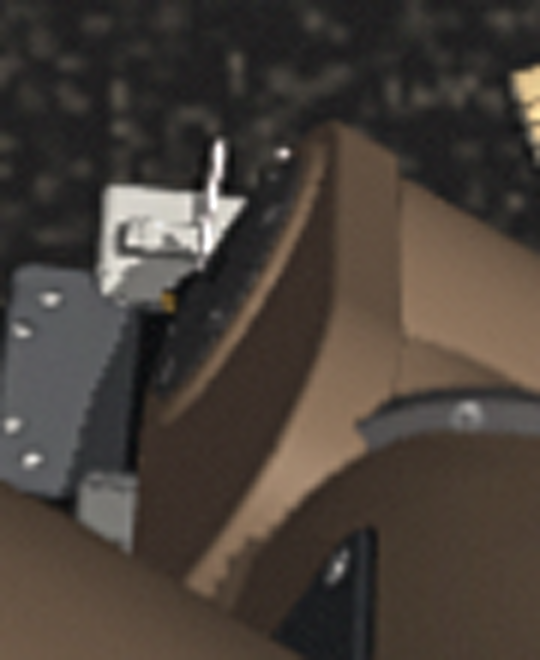

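Emit:
arm_command --targets '[[[0,0,0],[0,0,-0.001],190],[[0,0,0],[0,0,-0.002],191],[[0,0,0],[0,0,-0.002],192],[[0,0,0],[0,0,-0.01],192],[[0,0,0],[0,0,-0.02],192],[[0,0,0],[0,0,-0.03],192],[[0,0,0],[0,0,-0.04],192],[[0,0,0],[0,0,-0.04],192]]'

```text
t: 12.2
eef_pos: [460.7, -200.4, 63.5]
tcp_rot: [3.14, -0.001, -0.145]
ft_force: [-0.1, -0.4, -0.7]
opening: 0.249
```

Run:
```python
from h import *
go([462,42,200],0.025)
from cell import read_camera
im,d=read_camera('side');cv2.imwrite('pics/b6.png',cv2.resize(im[200:300,300:420],None,fx=6,fy=6,interpolation=cv2.INTER_CUBIC))
```

```text
rot [0.002, -0.0, -0.17] shift [-0.0337, -0.2398, -0.137] | t 12.2 at [ 460.7 -200.4   63.5] [ 3.1396e+00 -7.0000e-04 -1.4520e-01] F [-0.1 -0.4 -0.7] open 0.2492
```

View pics/b6.png

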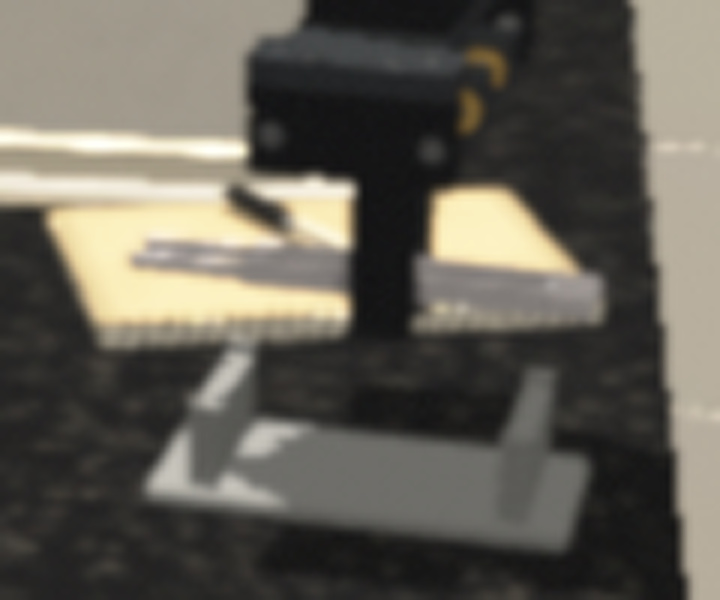

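Run:
```python
from h import *
go([430,42,108],0.025)
```

```text
rot [0.002, 0.0, -0.17] shift [-0.0652, -0.2353, -0.0456] | t 12.25 at [ 460.4 -200.3   62.8] [ 3.1399e+00  1.0000e-04 -1.4520e-01] F [-0.   0.6 -1. ] open 0.2465
```

Emit:
arm_command --targets '[[[0,0,0],[-0.01,-0.01,-0.02],192],[[0,0,-0.03],[-0.025,-0.03,-0.04],192],[[0,0,-0.06],[-0.035,-0.07,-0.045],192],[[0,0,-0.09],[-0.045,-0.11,-0.045],192],[[0,0,-0.12],[-0.055,-0.15,-0.045],192],[[0,0,-0.15],[-0.06,-0.19,-0.045],192],[[0,0,-0.17],[-0.065,-0.22,-0.045],192],[[0,0,-0.17],[-0.065,-0.235,-0.045],192]]'

```text
t: 13.05
eef_pos: [429.2, 44.0, 106.6]
tcp_rot: [3.141, 0.003, 0.027]
ft_force: [0.5, 0.4, -0.2]
opening: 0.245
```

Emit:
arm_command --targets '[[[0,0,0],[0,0,0],192],[[0,0,0],[0,0,0],192],[[0,0,0],[0,0,0],192]]'

```text
t: 13.35
eef_pos: [429.8, 41.1, 106.6]
tcp_rot: [3.141, 0.002, 0.024]
ft_force: [-0.1, -0.1, -1.8]
opening: 0.25
```

Run:
```python
from h import *
from cell import read_camera
im,d=read_camera('side');cv2.imwrite('pics/c1.png',cv2.resize(im[180:320,240:400],None,fx=5,fy=5,interpolation=cv2.INTER_CUBIC));np.savez('s9.npz',im=im,d=d)
im,d=read_camera('top');cv2.imwrite('pics/c2.png',cv2.resize(im[170:270,260:360],None,fx=6,fy=6,interpolation=cv2.INTER_CUBIC));np.savez('t9.npz',im=im,d=d)
go([462,42,108],0.025)
```

```text
rot [0.001, 0.002, -0.002] shift [0.0321, -0.0002, -0.0014] | t 13.45 at [429.9  41.  106.7] [3.1409e+00 2.1000e-03 2.3400e-02] F [-0.2 -0.7 -0.2] open 0.2461
```

View pics/c1.png

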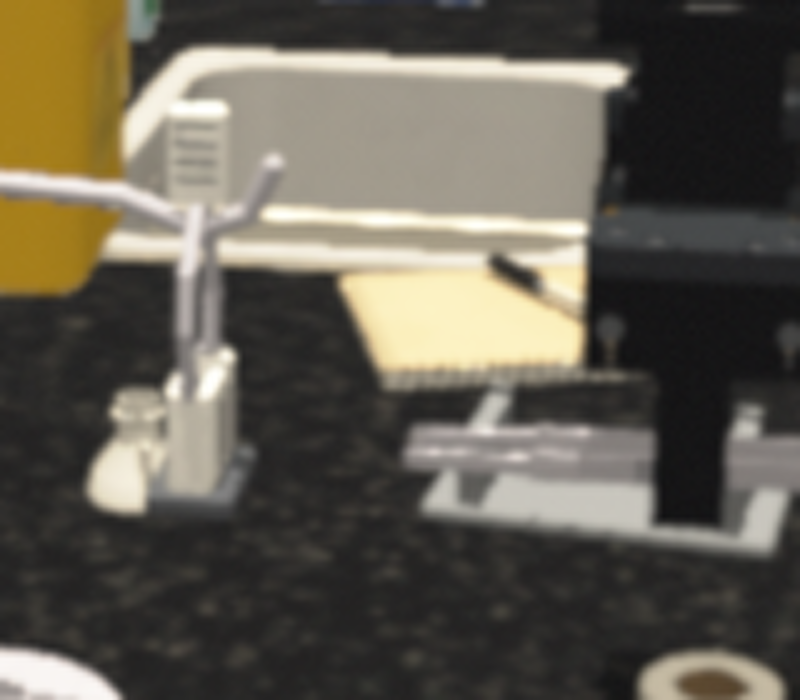

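View pics/c2.png

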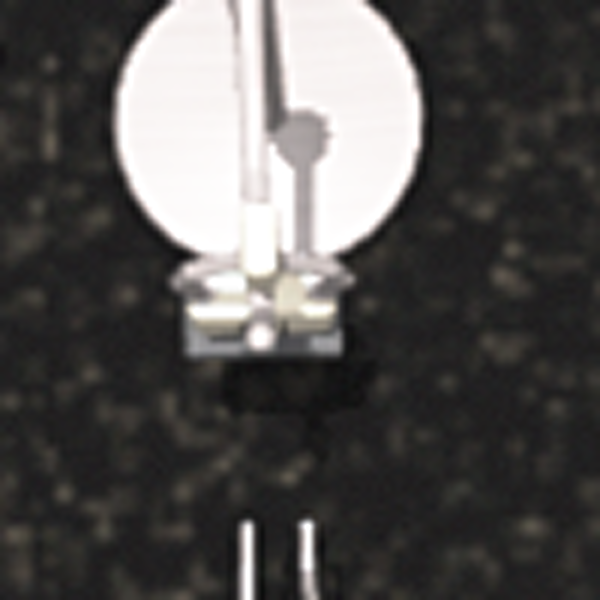

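Run:
```python
from h import *
np.set_printoptions(precision=1,suppress=True)
for n,u,v,z in [('L tip',246,523,126),('R tip',306,523,126),('foot L',186,354,111),('foot R',342,354,111),('plateL front',188,330,147),('plateR front',338,330,147)]:
    print(n,onz('top',260+u/6,170+v/6,z))
t=np.load('t9.npz');d=t['d'];s=np.load('s9.npz');ds=s['d']
for v in (257,258,260,262):
    print(v,[(u,np.round(atdepth('top',u,v,d[v,u]),1).tolist()) for u in range(299,314) if atdepth('top',u,v,d[v,u])[2]>90])
for v in (220,223,225):
    r=np.array([atdepth('top',u,v,d[v,u]) for u in range(285,322)]); k=r[:,2]>100; print(v,np.nonzero(k)[0][[0,-1]]+285,r[k][[0,-1]], r[k][:,2].max())
# side: plate rows
for v in (260,265,270,273):
    a=[(u,atdepth('side',u,v,ds[v,u])) for u in range(268,292)]
    a=[(u,p) for u,p in a if abs(p[1]-43)<40]
    for u,p in a[::2]: print('side',v,u,p)
```

```text
L tip [521.6  49.1 126. ]
R tip [521.3  30.5 126. ]
foot L [576.8  68.1 111. ]
foot R [576.   18.6 111. ]
plateL front [579.1  65.3 147. ]
plateR front [578.4  19.6 147. ]
257 [(301, [521.8, 49.0, 126.8]), (311, [521.7, 30.5, 124.7])]
258 [(301, [520.0, 49.1, 126.9]), (311, [519.8, 30.5, 125.3])]
260 [(301, [516.3, 49.1, 125.6]), (311, [516.0, 30.6, 126.2])]
262 [(301, [512.4, 49.1, 128.0]), (311, [512.4, 30.6, 125.0])]
220 [286 316] [[456.4  17.8 980.6]
 [593.4  20.2 110.6]] 980.5719518127615
223 [291 316] [[588.3  68.  111.2]
 [587.9  20.3 109.1]] 217.5443221605201
225 [291 316] [[584.4  68.  111.2]
 [584.   20.4 108.9]] 221.5554541448746
side 260 273 [598.6  64.1 141.1]
side 260 275 [594.7  66.7 142.4]
side 260 277 [591.   68.4 143.3]
side 260 279 [588.1  66.7 142.8]
side 260 281 [584.7  66.8 143. ]
side 260 283 [582.7  60.3 140.7]
side 260 285 [583.4  40.2 132.8]
side 265 273 [598.3  66.1 133.1]
side 265 275 [594.3  69.1 134.6]
side 265 277 [591.   69.1 134.8]
side 265 279 [588.1  66.9 134.1]
side 265 281 [584.9  66.7 134.3]
side 265 283 [583.   59.4 131.5]
side 265 285 [583.2  41.5 124.3]
side 270 273 [598.2  67.1 124.7]
side 270 275 [594.9  67.  124.9]
side 270 277 [591.4  67.6 125.4]
side 270 279 [587.6  69.9 126.6]
side 270 281 [585.1  66.  125.2]
side 270 283 [582.1  64.5 124.7]
side 270 285 [583.4  41.1 115. ]
side 270 287 [582.5  28.2 109.8]
side 270 289 [579.2  27.  109.5]
side 273 272 [605.1  44.6 109.5]
side 273 274 [596.8  66.4 119.2]
side 273 276 [593.   68.6 120.4]
side 273 278 [590.   67.  119.9]
side 273 280 [586.   70.  121.4]
side 273 282 [583.8  64.5 119.3]
side 273 284 [583.1  51.2 113.8]
side 273 286 [581.6  41.6 109.9]
side 273 288 [578.2  41.7 110.2]
side 273 290 [576.2  33.9 107.1]
```

Run:
```python
from h import *
np.set_printoptions(precision=1,suppress=True)
s=np.load('s9.npz');ds=s['d'];t=np.load('t9.npz');d=t['d']
for u in (323,326,330,340,350,360,366,388,395):
    a=[(v,atdepth('side',u,v,ds[v,u])) for v in range(258,282)]
    a=[p for p in a if 20<p[1][1]<75 and p[1][2]>90]
    if a: print(u,a[0][0],a[-1][0],a[0][1],a[-1][1],'mid z',onz('side',u,(a[0][0]+a[-1][0])/2,0)*0+atdepth('side',u,(a[0][0]+a[-1][0])/2,a[0][1] is not None and ds[(a[0][0]+a[-1][0])//2,u])[2])
im=t['im'].max(axis=2).astype(float)
for v in range(256,280,2):
    out=[]
    for lo,hi in((296,306),(306,318)):
        w=np.clip(im[v,lo:hi]-110,0,None)
        if w.sum()>0:
            u=(w*np.arange(lo,hi)).sum()/w.sum(); out.append(onz('top',u,v,127)[:2])
    print(v,np.array(out).ravel())
```

```text
323 266 273 [520.2  31.8 122.8] [517.2  55.3 120.1] mid z [116.9 116.9 116.9]
326 266 273 [514.9  33.8 124. ] [512.3  54.4 120.1] mid z [118.6 118.6 118.6]
330 266 273 [508.3  32.2 123.8] [505.9  53.1 120. ] mid z [118.4 118.4 118.4]
340 266 274 [491.4  34.  125.7] [489.1  56.5 120.8] mid z [15.2 15.2 15.2]
350 266 275 [475.   30.1 125.2] [472.9  54.5 119.3] mid z [117. 117. 117.]
360 266 276 [458.2  32.8 127.4] [456.6  53.1 118.1] mid z [126.6 126.6 126.6]
366 266 276 [448.3  31.  127.3] [446.9  54.1 119.2] mid z [127.4 127.4 127.4]
388 268 277 [411.9  33.5 127.2] [411.3  54.3 120. ] mid z [126.7 126.7 126.7]
395 268 277 [400.4  30.8 126.9] [400.   51.1 119.3] mid z [127.4 127.4 127.4]
256 []
258 [519.9  49.6 519.7  31.1]
260 [516.2  49.7 516.   31.1]
262 [512.5  49.7 512.2  31.2]
264 [508.8  49.8 508.5  31.3]
266 [505.1  49.9 504.8  31. ]
268 [501.4  49.9 501.1  30.3]
270 [497.7  49.9 497.4  29.7]
272 [494.   49.9 493.7  29.6]
274 [490.3  50.  490.   29.7]
276 [486.6  50.2 486.3  29.6]
278 [482.9  50.2 482.6  29.7]
```

Emit:
arm_command --targets '[[[0,0,0],[0.005,-0.001,-0.002],192],[[0,0,0],[0.012,-0.002,-0.0035],192],[[0,0,0],[0.02,-0.0022,-0.0035],192],[[0,0,0],[0.027,-0.0022,-0.0035],193],[[0,0,0],[0.031,-0.0022,-0.0035],194],[[0,0,0],[0.031,-0.0022,-0.0035],195],[[0,0,0],[0.031,-0.0022,-0.0035],195],[[0,0,0],[0.031,-0.0022,-0.0035],195]]'

```text
t: 14.25
eef_pos: [460.5, 44.8, 110.1]
tcp_rot: [3.141, 0.002, 0.025]
ft_force: [-0.0, -0.2, -1.3]
opening: 0.236
```

```bash
cat > m.py <<'E'
from h import *
import sys
from cell import read_camera
np.set_printoptions(precision=1,suppress=True)
k=sys.argv[1]
ims,ds=read_camera('side');im0,d=read_camera('top')
cv2.imwrite(f'pics/{k}s.png',cv2.resize(ims[180:320,240:400],None,fx=5,fy=5,interpolation=cv2.INTER_CUBIC))
cv2.imwrite(f'pics/{k}t.png',cv2.resize(im0[190:265,265:345],None,fx=8,fy=8,interpolation=cv2.INTER_CUBIC))
go([0,0,0],0)
for u in (306,308,312,320,330):
    a=[(v,atdepth('side',u,v,ds[v,u])) for v in range(250,285)]
    a=[p for p in a if 20<p[1][1]<75 and p[1][2]>90]
    if a: print(u,a[0][0],a[-1][0],a[0][1],a[-1][1])
im=im0.max(axis=2).astype(float)
for v in range(237,264,2):
    out=[]
    for lo,hi in((296,304),(304,318)):
        w=np.clip(im[v,lo:hi]-110,0,None)
        if w.sum()>0:
            u=(w*np.arange(lo,hi)).sum()/w.sum(); out.append(onz('top',u,v,129)[:2])
    print(v,np.array(out).ravel())
E
python3 m.py d1
```

```text
rot [0.001, 0.002, 0.025] shift [-0.4614, 0.0333, 0.1112] | t 14.35 at [460.6  44.8 110.2] [3.1 0.  0. ] F [ 0.3  0.3 -0.6] open 0.2354
306 264 270 [548.2  37.2 126.7] [545.3  55.7 123.7]
308 264 271 [544.4  40.1 128.2] [542.3  53.5 121.2]
312 264 271 [538.   38.  127.7] [535.3  55.9 122.7]
320 264 271 [524.6  37.1 128.3] [522.2  55.6 123.4]
330 263 273 [508.4  32.8 129.4] [505.6  55.8 121.1]
237 []
239 []
241 [551.5  52.7 551.3  36.3]
243 [547.8  52.7 547.5  36.3]
245 [544.1  53.  543.8  36.3]
247 [540.3  53.1 540.1  36.4]
249 [536.6  53.2 536.3  36.3]
251 [532.9  53.1 532.6  35.6]
253 [529.1  53.2 528.9  34.8]
255 [525.4  53.1 525.2  34.7]
257 []
259 []
261 []
263 [510.6  53.7 510.3  37.1]
```

View pics/d1t.png

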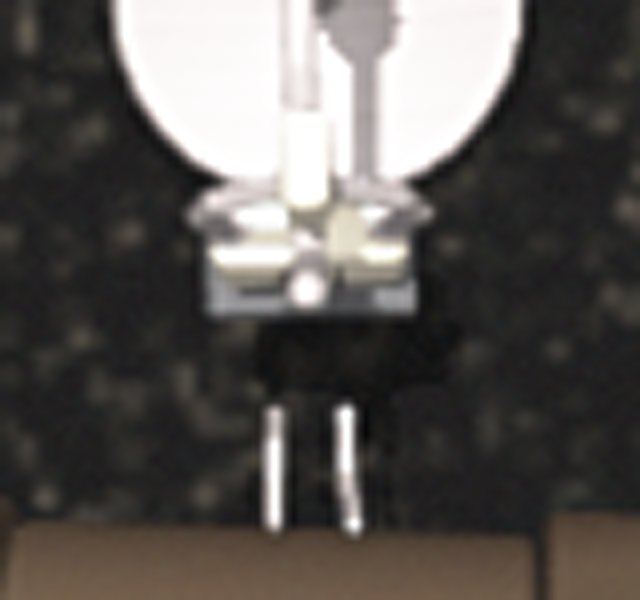

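View pics/d1s.png

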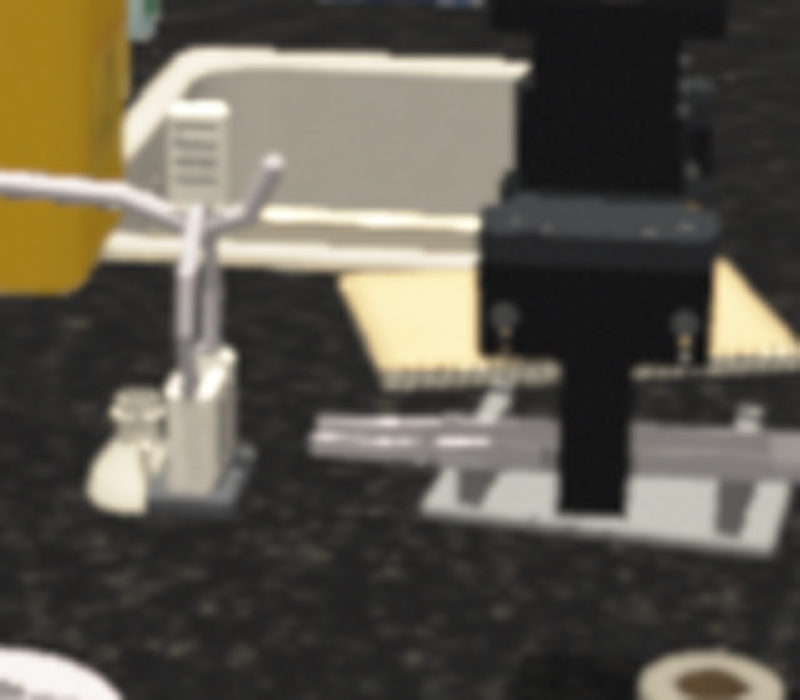

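Emit:
arm_command --targets '[[[0,0,0],[0,0.0013,-0.0007],195],[[0,0,0],[0,0.0013,-0.0007],196],[[0,0,0],[0,0.0013,-0.0007],196],[[0,0,0],[0,0.0013,-0.0007],196],[[0,0,0],[0,0.0013,-0.0007],196],[[0,0,0],[0,0.0013,-0.0007],196],[[0,0,0],[0,0.0013,-0.0007],196],[[0,0,0],[0,0.0013,-0.0007],196]]'

```text
t: 15.15
eef_pos: [460.9, 43.5, 110.9]
tcp_rot: [3.141, 0.002, 0.025]
ft_force: [0.4, -0.7, -1.1]
opening: 0.232
```

```bash
python3 m.py d2
python3 - <<'E'
from h import *
go([0,0,0],0)
E
```

```text
rot [0.001, 0.002, 0.025] shift [-0.4616, 0.032, 0.1118] | t 15.25 at [460.9  43.5 110.9] [3.1 0.  0. ] F [-0.4 -1.   0.2] open 0.2271
306 263 270 [547.9  39.3 129.4] [545.6  54.  123. ]
308 263 270 [544.8  37.6 128.9] [542.6  52.1 122.4]
312 263 270 [537.9  38.7 129.8] [535.3  56.2 124.6]
320 263 271 [524.9  34.8 129.2] [522.2  55.6 123.4]
330 263 272 [507.8  38.3 131.7] [505.8  54.1 122.2]
237 []
239 []
241 [551.5  51.  551.3  36.2]
243 [547.8  51.1 547.5  35.9]
245 [544.   51.2 543.8  35. ]
247 [540.3  51.2 540.   34.5]
249 [536.6  51.2 536.3  34.7]
251 [532.8  51.3 532.6  34.6]
253 [529.1  51.4 528.9  34.6]
255 [525.4  51.3 525.2  34.7]
257 []
259 []
261 []
263 [510.6  52.9 510.3  31. ]
rot [0.001, 0.002, 0.025] shift [-0.4616, 0.032, 0.1118] | t 15.25 at [460.9  43.5 110.9] [3.1409e+00 1.9000e-03 2.4800e-02] F [-0.4 -1.   0.2] open 0.2271
```

View pics/d2t.png

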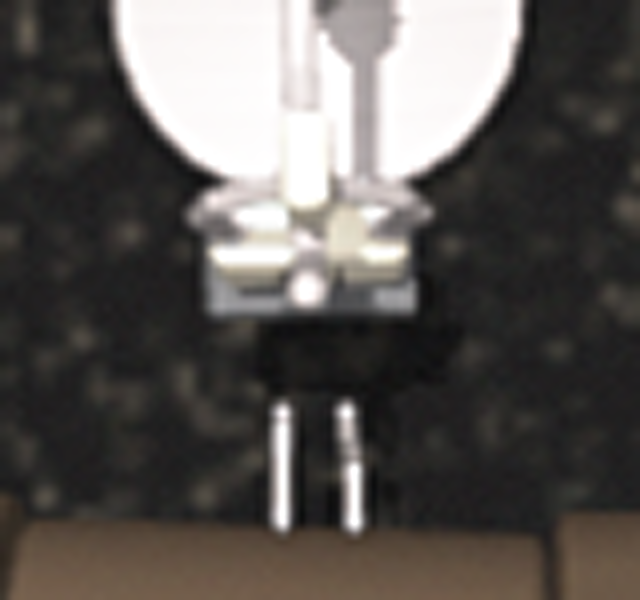

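View pics/d2s.png

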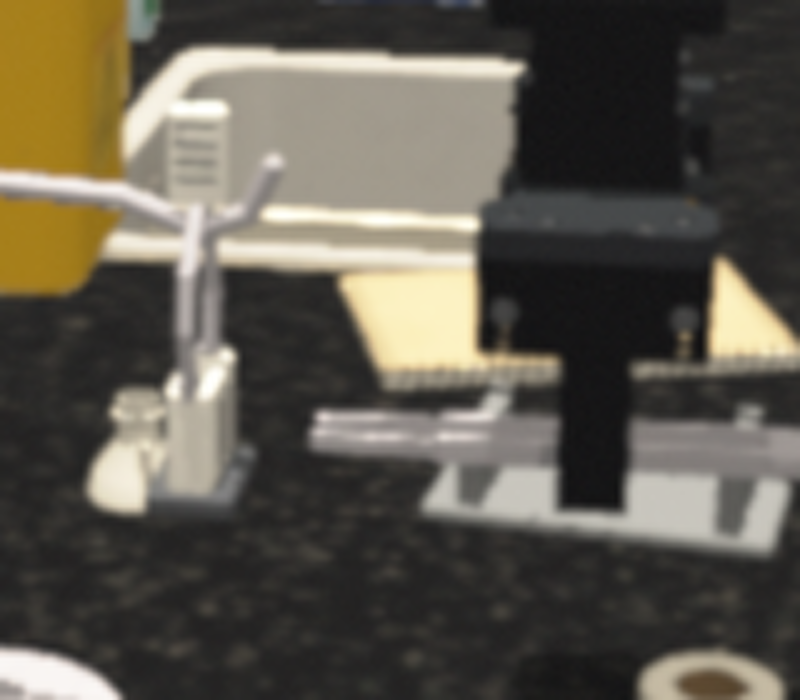

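Emit:
arm_command --targets '[[[0,0,0],[0,0,0],196]]'

```text
t: 15.35
eef_pos: [460.9, 43.5, 110.9]
tcp_rot: [3.141, 0.002, 0.025]
ft_force: [-0.4, 0.4, -0.6]
opening: 0.231
```

Emit:
arm_command --targets '[[[0,0,0],[0,0,0],196]]'

```text
t: 15.45
eef_pos: [460.8, 43.5, 110.9]
tcp_rot: [3.141, 0.002, 0.025]
ft_force: [-0.6, 0.2, 1.3]
opening: 0.232
```

Emit:
arm_command --targets '[[[0,0,0],[0,0,0],196]]'

```text
t: 15.55
eef_pos: [460.9, 43.5, 110.9]
tcp_rot: [3.141, 0.002, 0.025]
ft_force: [0.7, -0.4, -0.8]
opening: 0.232
```

Emit:
arm_command --targets '[[[0,0,0],[0,0,0],196]]'

```text
t: 15.65
eef_pos: [460.9, 43.5, 110.9]
tcp_rot: [3.141, 0.002, 0.025]
ft_force: [0.7, 0.2, -0.2]
opening: 0.231
```

Emit:
arm_command --targets '[[[0,0,0],[0,0,0],196]]'

```text
t: 15.75
eef_pos: [460.9, 43.5, 110.9]
tcp_rot: [3.141, 0.002, 0.025]
ft_force: [0.1, 1.2, -0.2]
opening: 0.232
```

```bash
cat > n.py <<'E'
from h import *
from cell import env, read_camera
o=[];I=[];S=[]
for i in range(8):
    im,d=read_camera('top'); I.append(im.astype(float)); o.append(env.state()['opening'])
print('open',np.round(o,4),np.mean(o)*95,env.state()['t'])
im=np.mean(I,0).max(axis=2)
for v in range(241,256,2):
    out=[];ed=[]
    for lo,hi in((296,304),(304,314)):
        r=im[v,lo:hi]-100; w=np.clip(r,0,None); out.append((w*np.arange(lo,hi)).sum()/w.sum()); ed.append(w.sum()/w.max())
    p=[onz('top',u,v,129)[1] for u in out]; print(v,np.round(p,1),'sep',round(p[0]-p[1],2),np.round(ed,2))
E
python3 n.py
```

```text
open [0.2274 0.2369 0.2352 0.231  0.2345 0.2347 0.2314 0.2298] 22.099080295565845 16.15
241 [50.9 36.2] sep 14.71 [1.26 1.59]
243 [51.  35.9] sep 15.16 [1.59 1.43]
245 [51.1 35. ] sep 16.17 [1.68 1.65]
247 [51.2 34.5] sep 16.68 [1.5  1.53]
249 [51.3 34.7] sep 16.57 [1.5  1.69]
251 [51.3 34.6] sep 16.68 [1.49 1.51]
253 [51.4 34.7] sep 16.74 [1.56 1.5 ]
255 [51.3 34.6] sep 16.71 [1.43 1.59]
```

Run:
```python
from cell import env
print(env.job_done())
```

```text
the job is handed in; nothing more can be done
None
```

The gauge hangs by its loop on the hook, released, with its two marks facing the robot. The tweezers are held in front of it, squeezed to about a 12 mm gap. I handed the job in at about 16 s. The vial, funnel piece and tape roll were not touched, and I saw no sign of the tips touching the gauge.

**Last checks**
- **Position:** the tips are about 30 mm in front of the gauge's marked face. They are about 0.5 mm sideways from its centre line and at about 126–127 mm height; the marks are at 127 mm.
- **Gap:** the fingers are 22.0–22.1 mm apart on average, single readings between 21.6 and 22.5 mm. By the given sizes that means a gap of about 12 mm.
- **Camera check of the gap:** the top picture gave about 12–13.5 mm, because one pixel is about 1.9 mm there. It is therefore only a rough confirmation, and I relied on the finger opening.
- **Steadiness:** the hand position stayed within 0.1 mm and the wrist force within about 1.5 N over the last second.
- **Tilt in the grip:** the tweezers sat slightly lower and turned a little (about 0.01–0.04 rad) relative to the hand. I corrected the height and sideways offset and left the small turn.

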